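# Pop the refill hatch of the screw feeder

### The job

Open the green refill hatch of the bench screw feeder by its push-push latch: with the fingertips press the white pad on the green hatch down once, all the way in, then take the fingers up and well clear so that the hatch springs up by itself, and see that it stays fully open. Do not grip the hatch, push it back down or hold it once it has popped, leave the orange hatch shut, leave everything else on the table where it stands, and finish touching nothing.

Things in the scene. Friction and masses are not known exactly. Their poses are not given: they have to be found in the camera images.
- green_feeder: The feeder to open: a bench screw feeder: grey box with a hatch (green) in its top, 180 long (x, its front with the steel pick-up rails faces its own -x) by 120 wide (y), fixed to the table, rim 110 high. Origin: centre of its underside on the table; z up.
- green_pad (a point): centre of the top of the white press pad (green_pad_disc, 26 mm round, 3 proud) on the green hatch; latched: 123 mm above the table, 18 mm to -x of the feeder's centre. Push-push latch: pushing it down to its hard stop (7 mm deep, 1 to 3 N on the way) and letting go frees the hatch, which a damped spring lifts in 1 to 2 s with 1 to 2 N, following the finger; a shallower push leaves it latched, pushing it shut latches it again.
- green_hatch (a joint): angle (rad) of the green hatch, a slab 120 long, 90 wide, 14 thick, 10 mm proud of the rim, hinged along its rear (+x) edge 80 mm behind the pad, 112 above the table. 0 = latched shut; negative = pushed in (hard stop -0.09: pad sunk 7 mm); positive = open, front edge up (stop at 0.6: pad about 43 mm higher and 20 mm farther back).
- orange_feeder: The feeder to leave alone, same make: a bench screw feeder: grey box with a hatch (orange) in its top, 180 long (x, its front with the steel pick-up rails faces its own -x) by 120 wide (y), fixed to the table, rim 110 high. Origin: centre of its underside on the table; z up.
- orange_pad (a point): centre of the top of the white press pad (26 mm round, 3 proud) on the orange hatch; 123 mm above the table while the hatch is latched, 18 mm in front (-x of the feeder) of the feeder's centre. It moves with the hatch.
- orange_hatch (a joint): angle (rad) of the orange hatch, a slab 120 long, 90 wide, 14 thick, 10 mm proud of the rim, hinged along its rear (+x) edge 80 mm behind the pad, 112 above the table. 0 = latched shut; negative = pushed in (hard stop -0.09: pad sunk 7 mm); positive = open, front edge up (stop at 0.6: pad about 43 mm higher and 20 mm farther back).
- jar: Bystander: clear jar with a black lid, 52 across, 70 high, between the feeders. Origin: centre of its underside.
- screwdriver: Bystander: red-handled screwdriver lying on the table to the right. Origin on its axis.
- wrench: Bystander: steel wrench lying on the table to the left. Origin on its axis.
- tape: Bystander: blue ring, 100 across, 30 high, lying flat at the far middle. Origin: centre of its underside.
- socket: Bystander: steel hex-socket insert standing upright, 28 across, 38 high, in front of the jar. Origin: centre of its underside.
Things that resemble listed ones, but are neither listed nor needed, are in the scene too. Leave any blue look-alike of the green_feeder alone.

How it is judged:
On the way, in this order (a step that is already met when the one before it is completed fails the run):
1. the green hatch is pushed in by a finger on its white pad, against its latch (value of joint green_hatch below -0.025 rad and contact force between the fingers and green_pad_disc above 0.2 N).
2. the green hatch has sprung fully open (value of joint green_hatch above 0.5 rad), for 0.3 s.
At the end, for the whole second after the job is handed in: The green hatch stands open by more than 0.5 rad, at rest and untouched; the orange hatch is shut (within 0.04 rad of latched) (value of joint green_hatch above 0.5 rad and velocity of joint green_hatch between -0.1 and 0.1 rad/s and contact force between each of the arm, the fingers and green_feeder below 0.3 N and value of joint orange_hatch between -0.03 and 0.04 rad).
It fails at once if the popped green hatch is pushed back down (moving shut under the robot's touch) (value of joint green_hatch above 0.12 rad and velocity of joint green_hatch below -0.08 rad/s and contact force between any of the fingers, the arm and green_hatch above 0.5 N).
It fails at once if the green hatch, once popped, is gripped, pried or struck (more than 10 N) (value of joint green_hatch above 0.12 rad and contact force between any of the fingers, the arm and green_hatch above 10 N).
It fails at once if the orange hatch is pressed in or opened (value of joint orange_hatch below -0.035 rad or value of joint orange_hatch above 0.06 rad).
It fails at once if a bystander is moved more than 20 mm or lifted (distance of any of jar, screwdriver, wrench, tape, socket from where it was at the start of the episode above 0.02 m).
It also fails if it takes over 27 s, if anything falls off the work surface, if the arm or the gripper's body presses on something with over 40 N, if the wrist force passes 120 N, or if a joint passes its speed limit or range.

### The arm

A 6-joint arm with a two-finger parallel gripper is mounted at the origin on the work surface. World frame = base frame: x ahead of the robot, y to its left, z up, the work surface at z = 0. Lengths are in m, angles in rad, forces in N, time in s.
With the tool pointing down it reaches from about 0.35 to 0.8 m from the base axis. Payload 7.3 kg.
Tool frame: the origin (TCP) lies at the centre of the arm's flange, where the gripper is bolted on; the fingertips stand 173 mm ahead of it and the grasp point (between the pads) lies 155 mm ahead of it; z points along the fingers, x is the direction in which the jaws open and shut, and the axes are right-handed (so a half turn about z gives the same grasp; the last joint's range is limited). The gripper opens to 85 mm and grips with 20 to 120 N. Pads are 22 mm wide; open, the fingers measure 114 mm over their backs; the gripper's body (76 mm by 85 mm) begins 54 mm behind the grasp point. The pads swing forward as they close: fully open they stand 13 mm farther back than shut.
Start: joints at [1.022, 0.342, 1.524, -0, 1.275, -0.146], TCP at [0.206, 0.483, 0.405] pointing down, gripper open.
Joint ranges: [-2.53, 2.53], [-0.77, 2.02], [0.04, 2.7], [-1, 4.14], [0.28, 2.66], [-3.11, 3.11]. Speed limits (rad/s): [2.57, 2.57, 3.14, 3.14, 3.14, 3.14].

### API

Orientations are given as a unit quaternion [w, x, y, z].
In Python, from workcell import manip, viewer, look_for gives the robot as it stands. The module is installed in compiled form; this text tells all that it offers.
- The arm moves only by the tool jog_arm, never from a script. Its argument "series" is a list that holds one entry, the list of rows, each a list of 7 numbers: the shift along the tool's x, y, z normalised to -1 to 1, where 1 is 0.2 m, then the turn, a rotation vector about the tool's x, y, z normalised to -1 to 1, where 1 is 90 degrees, then the opening, from -1 (shut) to 1 (fully open). In form: [[[x, y, z, ax, ay, az, gripper], ...]]. A call has 1 to 12 rows; each row is the pose to reach, as a shift and turn from the pose commanded when the call began, along the tool's axes at that moment; what a row does not reach only later rows make up. A row lasts 1/10 s, in which the tool goes at most 50 mm and 8.59 degrees, less where a joint would pass 70% of its speed; a pose out of reach is approached as far as the arm can. A call with a number of a shift or a turn outside -1 to 1 is refused whole. A call with a gripper value outside its range is refused whole. The fingers move at their own pace and stop on an object; "grip_force" is the grip in N (left out, the last holds). Time passes only in rows, so rows that repeat a pose let the fingers close. It gives the time, the measured TCP pose, the force and the opening at its end, in the units of the state.
- manip.sense(): the state, without advancing time (a new reading comes with each control period).
- viewer.capture(name): name is "side" or "top" or "wrist"; returns (picture, depth): 480x640x3 uint8, red, green, blue; 480x640 float32, m along the optical axis (not along the pixel's ray), 0 where there is no reading.
- viewer.camera_model(name): a dict with "vfov" (degrees; the focal length in pixels is half the picture's height over the tangent of half this angle, whatever the lens; pixels are square), "cx", "cy" (the principal point, pixels), "k1" (the pictures are not rectified: a ray, as slopes to the right and down, at radius r is drawn at 1 + k1 r^2 times it, then the intrinsics apply), "T" (4x4, takes a point from camera to world coordinates). Camera axes: x right, y down, z forward; pixel columns grow to the right and rows downward; lengths in m; the calibration is good to about 2 mm. A picture is of the moment at which its call begins: read the wrist's pose just before it. camera_model takes no time and is no camera call; for the wrist camera it gives the pose at the moment of the call.
- manip.sign_off(): hands the job in, once; it reports no verdict.
Trained networks look in the newest picture that a camera, given by its name, has taken for a name from the list of things; names that differ only in an ending like _2 or _b are one class to them, and where a whole thing is asked for, a point or a joint stands for the part that bears it (a point fixed in the world has none). Each returns a list of dicts, best first, with "score" (0 to 1); they miss things now and then, are a little off and sometimes report something else, mostly with a low value. They report only what shows in the picture. A call takes as long as a camera call. They do not tell look-alikes from the thing itself.
- look_for(name, camera): "at" ([x, y, z] in m, in the coordinates of the camera as it stood for that picture, good to about 4 mm: the middle of the surface that is visible of it).
The state is a dict: "clock": time; "q": joint angles; "qvel": joint speeds; "joint_efforts": joint torques, N m; "eef_pos": TCP position; "tcp_rot": TCP orientation; "ft_force": force on the tool from outside, world axes, zero at the start; "moment": the same for the moment, N m; "finger_gap": finger opening in m.
Only numpy, scipy, OpenCV 4.12 (cv2) and the standard library are available. Lean on these libraries where they do the work, as an engineer would, in place of code of your own. Each camera call takes 0.05 s, during which the arm holds its last target. There are 200 camera calls.

## Working session

There is one attempt and no reset: what is moved stays moved. The work goes in short steps, Python scripts to look and compute and a tool call to move; the robot and the scene stay as the last step left them, time stands still between calls to the robot, and variables do not carry over. Pictures are saved under pics/ and viewed, about 8 in all and at most 12, crops included, and the job is handed in when it is done.

Besides the shell and the picture viewer there is one more tool, called after "Request:" by a JSON object that holds its "api" and its "payload", one argument or row to a line. jog_arm: Moves the arm, as the interface text tells. Scaled input: -1 to 1 covers 0.2 m each way for a shift and 90 degrees each way for a turn. Its arguments: {"type":"object","properties":{"series":{"type":"array","items":{"type":"array","items":{"type":"array","items":{"type":"number","minimum":-1,"maximum":1}}}},"grip_force":{"type":"number"}},"required":["series"]}

```bash
mkdir -p pics; cat > h.py <<'E'
import numpy as np, cv2
from workcell import manip, viewer, look_for
def snap(cam,fn=None):
    T=viewer.camera_model(cam); im,d=viewer.capture(cam)
    if fn: cv2.imwrite('pics/'+fn,im[:,:,::-1])
    return im,d,T
def world(M,p): return (np.array(M['T'])@np.r_[p,1])[:3]
def proj(M,P):
    c=np.linalg.inv(np.array(M['T']))@np.r_[P,1]; s=c[:2]/c[2]; s=s*(1+M['k1']*(s@s))
    f=240/np.tan(np.radians(M['vfov'])/2); return s*f+[M['cx'],M['cy']]
def deproj(M,u,v,z):
    f=240/np.tan(np.radians(M['vfov'])/2); K=np.array([[f,0,M['cx']],[0,f,M['cy']],[0,0,1.]])
    s=cv2.undistortPoints(np.array([[[u,v]]],float),K,np.array([M['k1'],0,0,0.]))[0,0]
    return world(M,np.r_[s,1]*z)
E
python3 - <<'E'
from h import *
ims=[]
for c in ['top','side']:
    im,d,M=snap(c); ims.append(im)
    for n in ['green_pad','green_feeder','orange_pad','jar']:
        for r in look_for(n,c)[:4]:
            P=world(M,r['at']); print(c,n,round(r['score'],2),P.round(3),proj(M,P).round(0))
cv2.imwrite('pics/a.png',cv2.resize(np.vstack(ims)[:,:,::-1],(400,600)) if 0 else ims[0][:,:,::-1]); cv2.imwrite('pics/b.png',ims[1][:,:,::-1])
print(manip.sense())
E
```

```text
top green_pad 0.74 [0.275 0.196 0.112] [239. 353.]
top green_pad 0.68 [0.542 0.238 0.123] [222. 231.]
top green_feeder 0.85 [0.532 0.238 0.111] [223. 236.]
top green_feeder 0.81 [0.276 0.196 0.106] [239. 352.]
top orange_pad 0.57 [ 0.645 -0.191  0.119] [413. 186.]
top jar 0.62 [ 0.566 -0.003  0.067] [330. 225.]
side green_pad 0.8 [0.538 0.23  0.118] [309. 169.]
side green_pad 0.66 [0.281 0.181 0.113] [200. 186.]
side green_feeder 0.84 [0.534 0.202 0.1  ] [308. 182.]
side green_feeder 0.59 [0.291 0.16  0.091] [204. 199.]
side orange_pad 0.82 [ 0.645 -0.197  0.119] [382. 303.]
side jar 0.67 [ 0.57  -0.019  0.047] [330. 263.]
{'clock': 0.5, 'q': array([ 1.02200706e+00,  3.41964454e-01,  1.52417956e+00, -2.36932269e-05,
        1.27544385e+00, -1.46021204e-01]), 'qvel': array([-0.00055836, -0.00138953,  0.00078258, -0.00118585,  0.00076357,
        0.00044939]), 'joint_efforts': array([ 5.82087760e-04, -4.33243561e+01, -2.46107411e+01, -1.14768773e-05,
        7.67712590e-04, -9.68513461e-06]), 'eef_pos': array([0.2057574 , 0.48296344, 0.40471215]), 'tcp_rot': array([9.24775536e-06, 8.34254176e-01, 5.51380060e-01, 6.97639523e-06]), 'ft_force': array([-0.29614718,  0.02209971,  0.62809922]), 'moment': array([ 0.00671764, -0.00495341,  0.0618807 ]), 'finger_gap': 0.08572338460472047}
```

View pics/a.png

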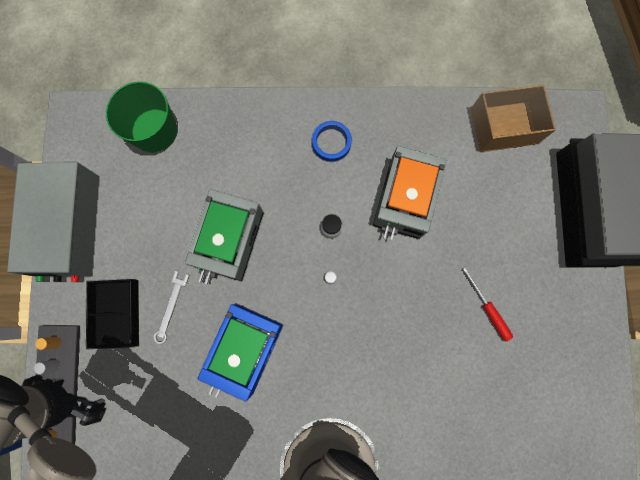

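View pics/b.png

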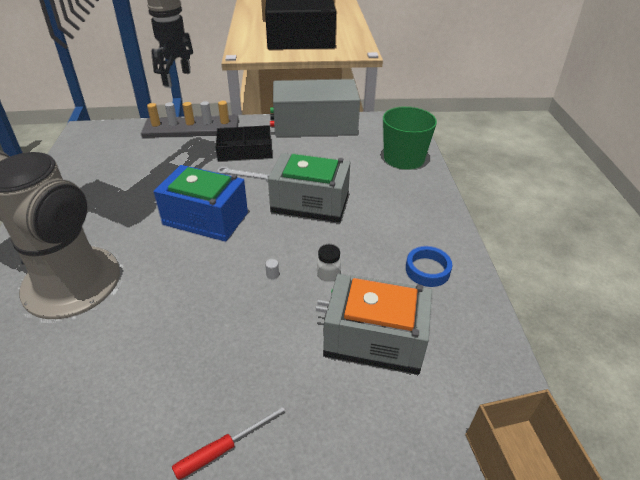

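Two candidates have a green hatch. In the top picture the grey box has its pad at (218,240), and the blue box has its pad at (234,361). The description says a grey box, so the grey one fits and the blue one is the look-alike. I'll confirm with an enlarged crop and measure the pad.

```bash
python3 - <<'E'
from h import *
for c,(x0,y0,x1,y1) in {'top':(180,180,280,290),'side':(260,145,360,225)}.items():
    im,d,M=snap(c)
    h=im.astype(int); w=(h.min(2)>170)
    m=np.zeros(w.shape,np.uint8); m[y0:y1,x0:x1]=w[y0:y1,x0:x1]
    n,l,s,cen=cv2.connectedComponentsWithStats(m)
    for i in range(1,n):
        if s[i,4]>20:
            u,v=cen[i]; z=np.median(d[l==i]); print(c,s[i],cen[i].round(1),deproj(M,u,v,z).round(4))
    g=np.zeros(w.shape,np.uint8); g[y0:y1,x0:x1]=((h[:,:,1]>h[:,:,0]+50)&(h[:,:,1]>h[:,:,2]+40))[y0:y1,x0:x1]
    ys,xs=np.nonzero(g); P=np.array([deproj(M,u,v,d[v,u]) for u,v in zip(xs,ys)])
    P=P[abs(P[:,2]-.12)<.015]
    r=cv2.minAreaRect((P[:,:2]*1000).astype(np.float32)); print(c,'hatch',r, np.median(P[:,2]))
    if c=='top': cv2.imwrite('pics/c.png',cv2.resize(im[y0:y1,x0:x1,::-1],None,fx=5,fy=5,interpolation=cv2.INTER_CUBIC))
E
```

```text
top [213 234  11  11 100] [217.9 239.1] [0.5235 0.2463 0.1226]
top [180 275   8  11  45] [183.6 280.7] [0.4389 0.3521 0.0064]
top hatch ((542.747314453125, 240.8319091796875), (89.80369567871094, 118.63308715820312), 74.164794921875) 0.11902945303702883
side [298 161  10   6  47] [302.4 163.6] [0.5228 0.2477 0.123 ]
side hatch ((541.593994140625, 239.4979248046875), (95.4480972290039, 119.51750183105469), 74.033203125) 0.11972589725352067
```

View pics/c.png

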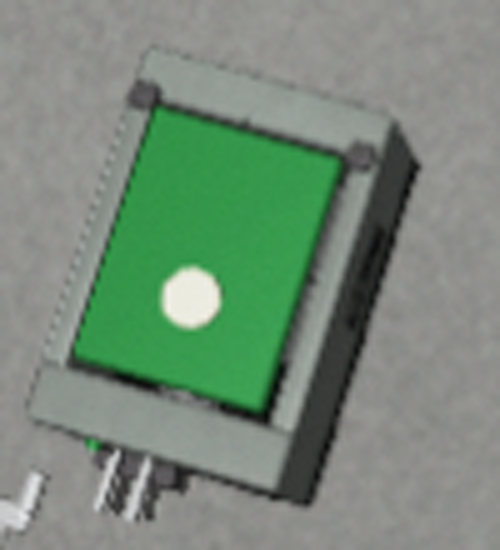

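The crop shows a grey box with its hatch shut and the pad at about crop (190,297), which is pixel (218,239) in the full picture. The pad is at (0.523, 0.247, 0.123) in both cameras, at the expected height and 20 mm from the hatch's middle. I'm moving above it with the fingers shut.

Request:
{"api": "jog_arm", "payload": {
  "series": [
    [[-0.06, 0.24, 0, 0, 0, 0, -1], [-0.12, 0.48, 0, 0, 0, 0, -1], [-0.18, 0.72, 0, 0, 0, 0, -1], [-0.23, 0.96, 0, 0, 0, 0, -1], [-0.23, 0.96, 0, 0, 0, 0, -1], [-0.23, 0.96, 0, 0, 0, 0, -1]]
  ]
}}

```text
clock: 1.2
eef_pos: [0.3651, 0.3648, 0.4046]
tcp_rot: [-0.0, 0.835, 0.55, -0.0]
ft_force: [-0.2, 0.3, -0.3]
finger_gap: 0.0005
```

Request:
{"api": "jog_arm", "payload": {
  "series": [
    [[-0.06, 0.24, 0, 0, 0, 0, -1], [-0.12, 0.48, 0.05, 0, 0, 0, -1], [-0.18, 0.72, 0.1, 0, 0, 0, -1], [-0.23, 0.96, 0.17, 0, 0, 0, -1], [-0.23, 0.96, 0.17, 0, 0, 0, -1], [-0.23, 0.96, 0.17, 0, 0, 0, -1], [-0.23, 0.96, 0.17, 0, 0, 0, -1]]
  ]
}}

```text
clock: 1.9
eef_pos: [0.5218, 0.2494, 0.371]
tcp_rot: [-0.0, 0.834, 0.552, 0.0]
ft_force: [0.5, -0.1, 0.2]
finger_gap: -0.0004
```

```bash
python3 - <<'E'
from h import *
im,d,M=snap('wrist','d.png'); s=manip.sense(); print(s)
print(proj(M,[.523,.247,.123]))
h=im.astype(int); m=((h.min(2)>170)).astype(np.uint8)
n,l,st,cen=cv2.connectedComponentsWithStats(m)
for i in range(1,n):
    if st[i,4]>100: print(st[i],cen[i],deproj(M,*cen[i],np.median(d[l==i])).round(4))
E
```

```text
{'clock': 1.95, 'q': array([ 3.13512225e-01,  4.66083612e-01,  1.42515188e+00,  5.53565791e-04,
        1.24985850e+00, -8.57206668e-01]), 'qvel': array([ 0.00086599, -0.00661679, -0.00152582, -0.0027913 , -0.00117124,
       -0.00257042]), 'joint_efforts': array([-6.45740312e-01, -4.87770617e+01, -2.42877603e+01, -2.71389610e-02,
       -1.28345474e-02,  8.17959022e-03]), 'eef_pos': array([0.52165858, 0.24951627, 0.37130556]), 'tcp_rot': array([-1.86078209e-04,  8.33561692e-01,  5.52426261e-01,  3.10703313e-04]), 'ft_force': array([-0.0115094 , -0.46360832, -0.26425103]), 'moment': array([-0.03035447,  0.05407693,  0.00650385]), 'finger_gap': 0.00023975793828703772}
[318.453056   249.68946054]
[ 386    0   38  108 1739] [403.19148936  54.50373778] [0.4188 0.3733 0.0072]
[341 101   7  38 163] [344.09202454 117.98159509] [0.4493 0.3    0.058 ]
[321 105   8  37 172] [324.69186047 122.95930233] [0.4467 0.2842 0.0578]
[ 46 239  24  21 374] [ 58.03743316 247.82085561] [ 0.4489 -0.0026  0.0394]
```

View pics/d.png

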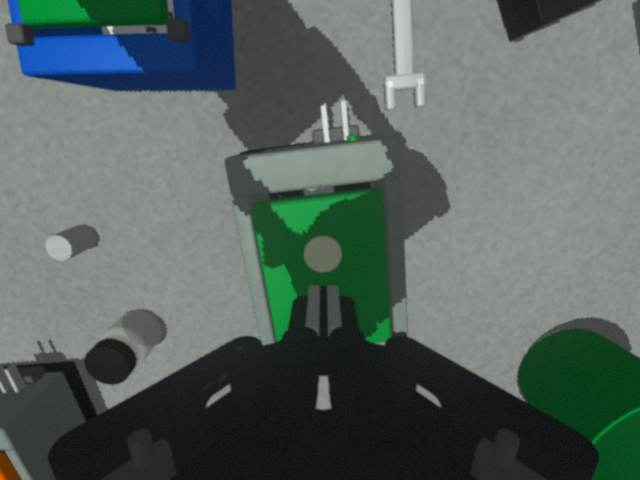

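The wrist view shows the pad in the gripper's shadow at (322,254), which agrees with the top and side estimate to about 3 mm. I'm shifting about 3 mm and coming down to just above it.

Request:
{"api": "jog_arm", "payload": {
  "series": [
    [[0, 0.018, 0.1, 0, 0, 0, -1], [0, 0.018, 0.2, 0, 0, 0, -1], [0, 0.018, 0.28, 0, 0, 0, -1], [0, 0.018, 0.34, 0, 0, 0, -1], [0, 0.018, 0.34, 0, 0, 0, -1], [0, 0.018, 0.34, 0, 0, 0, -1]]
  ]
}}

```text
clock: 2.55
eef_pos: [0.5261, 0.2471, 0.3035]
tcp_rot: [0.0, 0.834, 0.552, 0.0]
ft_force: [1.1, 0.0, -0.1]
finger_gap: -0.0002
```

Request:
{"api": "jog_arm", "payload": {
  "series": [
    [[0, 0, 0.02, 0, 0, 0, -1], [0, 0, 0.035, 0, 0, 0, -1], [0, 0, 0.05, 0, 0, 0, -1], [0, 0, 0.05, 0, 0, 0, -1], [0, 0, 0.05, 0, 0, 0, -1]]
  ]
}}

```text
clock: 3.05
eef_pos: [0.5263, 0.2464, 0.2928]
tcp_rot: [-0.0, 0.834, 0.551, 0.0]
ft_force: [-0.4, 0.7, 1.4]
finger_gap: 0.0
```

Request:
{"api": "jog_arm", "payload": {
  "series": [
    [[0, 0, 0.01, 0, 0, 0, -1], [0, 0, 0.015, 0, 0, 0, -1], [0, 0, 0.02, 0, 0, 0, -1], [0, 0, 0.02, 0, 0, 0, -1]]
  ]
}}

```text
clock: 3.45
eef_pos: [0.5262, 0.2465, 0.2896]
tcp_rot: [-0.0, 0.834, 0.551, 0.0]
ft_force: [-3.2, 0.4, 7.8]
finger_gap: 0.0001
```

Request:
{"api": "jog_arm", "payload": {
  "series": [
    [[0, 0, 0.005, 0, 0, 0, -1], [0, 0, 0.007, 0, 0, 0, -1], [0, 0, 0.007, 0, 0, 0, -1]]
  ]
}}

```text
clock: 3.75
eef_pos: [0.5261, 0.2465, 0.2891]
tcp_rot: [0.0, 0.834, 0.551, 0.001]
ft_force: [-5.6, 0.2, 14.1]
finger_gap: -0.0
```

The force rises steeply (14 N) while the tool hardly moves, so the pad is at its hard stop. Now straight up and well clear.

Request:
{"api": "jog_arm", "payload": {
  "series": [
    [[0, 0, -0.1, 0, 0, 0, -1], [0, 0, -0.35, 0, 0, 0, -1], [0, 0, -0.6, 0, 0, 0, -1], [0, 0, -0.75, 0, 0, 0, -1], [0, 0, -0.75, 0, 0, 0, -1], [0, 0, -0.75, 0, 0, 0, -1], [0, 0, -0.75, 0, 0, 0, -1], [0, 0, -0.75, 0, 0, 0, -1], [0, 0, -0.75, 0, 0, 0, -1], [0, 0, -0.75, 0, 0, 0, -1], [0, 0, -0.75, 0, 0, 0, -1], [0, 0, -0.75, 0, 0, 0, -1]]
  ]
}}

```text
clock: 4.95
eef_pos: [0.5263, 0.2464, 0.4372]
tcp_rot: [-0.0, 0.834, 0.551, -0.0]
ft_force: [0.7, -0.0, -0.4]
finger_gap: 0.0001
```

Request:
{"api": "jog_arm", "payload": {
  "series": [
    [[0, 0, 0, 0, 0, 0, -1], [0, 0, 0, 0, 0, 0, -1], [0, 0, 0, 0, 0, 0, -1], [0, 0, 0, 0, 0, 0, -1], [0, 0, 0, 0, 0, 0, -1], [0, 0, 0, 0, 0, 0, -1], [0, 0, 0, 0, 0, 0, -1], [0, 0, 0, 0, 0, 0, -1], [0, 0, 0, 0, 0, 0, -1], [0, 0, 0, 0, 0, 0, -1], [0, 0, 0, 0, 0, 0, -1], [0, 0, 0, 0, 0, 0, -1]]
  ]
}}

```text
clock: 6.15
eef_pos: [0.5263, 0.2464, 0.4373]
tcp_rot: [-0.0, 0.834, 0.551, 0.0]
ft_force: [0.4, 0.7, -0.3]
finger_gap: -0.0
```

```bash
python3 - <<'E'
from h import *
im,d,M=snap('side','e.png')
x0,y0,x1,y1=250,120,370,225
h=im.astype(int); g=np.zeros(d.shape,bool); g[y0:y1,x0:x1]=((h[:,:,1]>h[:,:,0]+50)&(h[:,:,1]>h[:,:,2]+40)&(d>0))[y0:y1,x0:x1]
P=np.array([deproj(M,u,v,d[v,u]) for v,u in zip(*np.nonzero(g))])
P=P[np.hypot(*(P[:,:2]-[.54,.24]).T)<.1]
A=np.c_[P[:,:2],np.ones(len(P))]; k=np.linalg.lstsq(A,P[:,2],rcond=None)[0]
print('tilt',np.arctan(np.hypot(*k[:2])),'zmax',np.percentile(P[:,2],98)); s=manip.sense(); print(s['eef_pos'],s['ft_force'],s['clock'])
cv2.imwrite('pics/e.png',im[80:400,130:530,::-1].repeat(2,0)[:600].repeat(2,1))
E
```

```text
tilt 0.5904598080913328 zmax 0.17954811092376885
[0.52629946 0.24641402 0.43731073] [-0.31662185 -0.19004615 -1.0600952 ] 6.2
```

View pics/e.png

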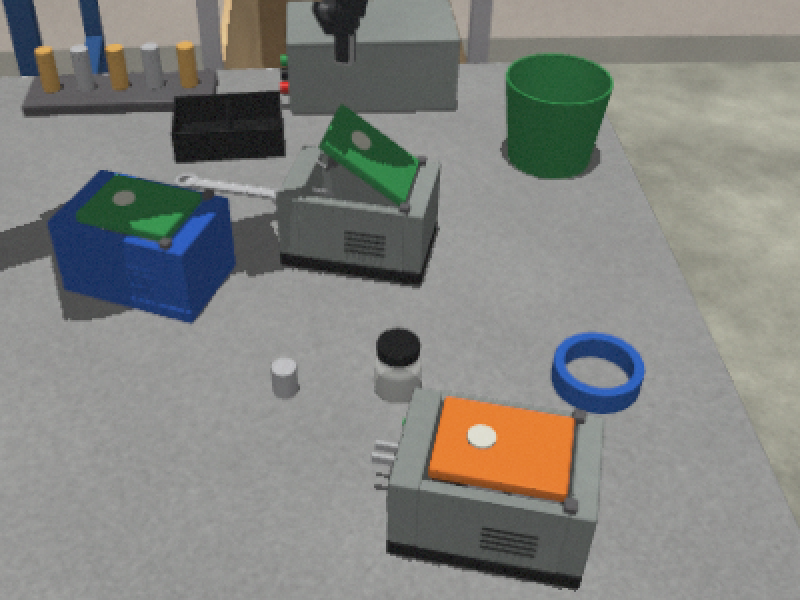

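The green hatch stands open at crop (370,155) with a tilt of 0.59 rad. The fingers are well above it, and the orange hatch at (500,445) is shut. I'm handing in.

```bash
python3 -c "
from workcell import manip
print(manip.sign_off())"
```

```text
the job is handed in; nothing more can be done
None
```

The green hatch on the grey feeder is open, and I handed the job in at 6.2 s of the 27 s allowed; sign-off gave no verdict.

- **Pressing:** I pressed the white pad once with closed fingertips, down to its hard stop. The force rose from 1.4 N on the way down to 14 N while the tool barely moved. I then lifted the fingers straight up about 150 mm.
- **Green hatch:** the last side picture, about 2.4 s after release, gave a tilt of about 0.59 rad (it needs more than 0.5). I measured the tilt only once and did not check separately that the hatch was at rest.
- **Clearance:** the fingertips were about 85 mm above the hatch's highest point. The wrist force read about 1 N, close to its noise.
- **Everything else:** the orange hatch and the blue look-alike looked shut. The jar, socket, tape and wrench looked undisturbed by eye; I did not measure them. The screwdriver was outside the last crop, but the arm never went near it.
- **Disagreement:** the wrist camera put the pad about 3 mm from the top and side estimate. I shifted about 3 mm towards the wrist camera's estimate before pressing.

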